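Restock the packing caddy

ROBOT

A 6-joint arm with a two-finger parallel gripper is mounted at the origin on a cart in front of the work surface, level with it; the furniture and walls round the work are solid. World frame = base frame: x ahead of the robot, y to its left, z up, the work surface at z = 0. Lengths are in m, angles in rad, forces in N, time in s.
With the tool pointing down it reaches from about 0.35 to 0.85 m from the base axis. Payload 8.1 kg.
Tool frame: the origin (TCP) lies midway between the tips of the shut fingers; the grasp point (between the pads) lies 19 mm behind it; z points along the fingers, y is the direction in which the jaws open and shut (so a half turn about z gives the same grasp; the last joint's range is limited). The gripper opens to 93 mm and grips with 3 to 60 N. Pads are 15 mm wide; open, the fingers measure 128 mm over their backs; the gripper's body (75 mm by 188 mm) begins 65 mm behind the grasp point.
Start: joints at [1.252, 0.13, 1.488, -0, 1.523, -0.085], TCP at [0.139, 0.584, 0.219] pointing down, gripper open.
Joint ranges: [-2.96, 2.96], [-0.89, 2.26], [0.02, 2.5], [-1.34, 4.48], [0, 2.73], [-2.66, 2.66]. Speed limits (rad/s): [2.39, 2.39, 2.79, 3.14, 3.14, 3.14].

INTERFACE

Orientations are given as a rotation vector (axis times angle).
In Python, from plant import robot gives the robot as it stands.
- The arm moves only by the tool arm_command, never from a script. Its argument "deltas" is a list that holds one entry, the list of rows, each a list of 6 numbers: the shift along the tool's x, y, z in m, then the turn, a rotation vector about the tool's x, y, z in rad. In form: [[[dx, dy, dz, rx, ry, rz], ...]]. A call has exactly 8 rows; each row is the pose to reach, as a shift and turn from the pose commanded when the call began, along the tool's axes at that moment; what a row does not reach only later rows make up. A row lasts 1/12 s, in which the tool goes at most 41.7 mm and 7.16 degrees, less where a joint would pass 70% of its speed; a pose out of reach is approached as far as the arm can. A call with a gripper value outside its range is refused whole. "fingers" is the closure, from -1 (fully open) to 1 (shut), set as the call begins (left out, the last holds). The fingers move at their own pace and stop on an object; "squeeze" is the grip in N (left out, the last holds). Time passes only in rows, so rows that repeat a pose let the fingers close, or fill a call up. It gives the time, the measured TCP pose, the force and the opening at its end, in the units of the state.
- robot.read_state(): the state, without advancing time (a new reading comes with each control period).
- robot.read_camera(name): name is "scene" or "top" or "wrist"; returns (picture, depth): 480x640x3 uint8, blue, green, red; 480x640 float32, m along the optical axis (not along the pixel's ray), 0 where there is no reading.
- robot.calibration(name): a dict with "K" (3x3 intrinsics, pixels), "R" (3x3) and "t" (3): a world point X has camera coordinates R X + t; the wrist camera has in their place "tool_from_camera" (4x4, takes a point from camera to tool coordinates, whose origin is the TCP and whose axes are the flange's). Camera axes: x right, y down, z forward; pixel columns grow to the right and rows downward; lengths in m; the calibration is good to about 2 mm. The wrist camera is an equidistant fisheye: a pixel r from the principal point sees the ray r / f radians off the axis. A picture is of the moment at which its call begins: read the wrist's pose just before it. calibration takes no time and is no camera call.
- robot.close_job(): hands the job in, once; it reports no verdict.
Trained networks look in the newest picture that a camera, given by its name, has taken for a name from the list of things; names that differ only in an ending like _2 or _b are one class to them, and where a whole thing is asked for, a point or a joint stands for the part that bears it (a point fixed in the world has none). Each returns a list of dicts, best first, with "p" (0 to 1); they miss things now and then, are a little off and sometimes report something else, mostly with a low value. They report only what shows in the picture. A call takes as long as a camera call. They do not tell look-alikes from the thing itself.
- robot.silhouettes(camera, target): "mask" (480x640 bool, what is visible of it) and "box" ([left, top, width, height] in pixels, round what is visible of it).
The state is a dict: "t": time; "q": joint angles; "dq": joint speeds; "joint_torque": joint torques, N m; "tool_pos": TCP position; "orientation": TCP orientation; "force": force on the tool from outside, world axes, zero at the start; "wrist_torque": the same for the moment, N m; "opening": finger opening in m.
Only numpy, scipy, OpenCV 4.12 (cv2) and the standard library are available. Lean on these libraries where they do the work, as an engineer would, in place of code of your own. Each camera call takes 0.05 s, during which the arm holds its last target. There are 200 camera calls.

TASK

Restock the packing caddy: lay the thick felt marker in the insert with the long narrow pocket, the scanner battery in the insert with the one broad pocket, and the two small strap buckles in the insert with two pockets, one in each. Everything should lie flat, right down inside its pocket. The slim ballpoint pen and the large buckle do not belong in the caddy: leave them where they lie.

Things in the scene. Friction and masses are not known exactly. Their poses are not given: they have to be found in the camera images.
- marker_mid (a point): Felt marker, white barrel with a black cap, 135 mm long, about 17 x 16 mm thick (the thick pen), lying on its side. The point is the middle of its length on its axis, 8 mm above what it lies on; y runs along the marker, x across it and z up at the start (it can roll). Lies on a dark green mat 2 mm thick.
- battery: Black scanner battery pack with brass contacts, a flat block 76 (x) x 38 (y) x 22 mm. Origin: centre of its underside; x along its length, z up. Lies on a dark green mat 2 mm thick.
- buckle_a: Small wire-type strapping buckle of grey steel, a flat rectangular frame with a middle bar, 26 (x) x 38 (y) x 9 mm, lying flat on the mat; one of two alike. Origin: centre of its underside; x across the short width, y along the bars, z up.
- buckle_b: Small wire-type strapping buckle of grey steel, a flat rectangular frame with a middle bar, 26 (x) x 38 (y) x 9 mm, lying flat on the mat; one of two alike. Origin: centre of its underside; x across the short width, y along the bars, z up.
- ballpoint: Slim white ballpoint pen with red ends, 145 mm long, 11 mm wide, 9 mm thick, lying on its side; does not belong in the caddy. Origin: middle of its underside; y along the pen. Lies on a dark green mat 2 mm thick.
- wide_buckle: Large grey metal strapping buckle of the same form, 42 (x) x 60 (y) x 11 mm, for wide strap; does not belong in the caddy. Origin: centre of its underside. Lies on a dark green mat 2 mm thick.
- marker_insert: Insert with one long narrow pocket. Fixed grey plate, black pocket floors, 168 x 72 x 10 mm, one of three in any order in a black tray (the caddy, rim 13 mm above bench). Origin: underside centre, 3 mm above bench; x along the 168 mm, z up. Pocket floor 4 mm, top face 10 mm above origin. Pocket 152 (x) x 32 (y) mm, centred on the origin.
- battery_insert: Insert with one shorter, broad pocket. Fixed grey plate, black pocket floors, 168 x 72 x 10 mm, one of three in any order in a black tray (the caddy, rim 13 mm above bench). Origin: underside centre, 3 mm above bench; x along the 168 mm, z up. Pocket floor 4 mm, top face 10 mm above origin. Pocket 92 (x) x 54 (y) mm, centred on the origin.
- buckle_insert: Insert with two equal pockets side by side along its length. Fixed grey plate, black pocket floors, 168 x 72 x 10 mm, one of three in any order in a black tray (the caddy, rim 13 mm above bench). Origin: underside centre, 3 mm above bench; x along the 168 mm, z up. Pocket floor 4 mm, top face 10 mm above origin. Pockets 42 (x) x 54 (y) mm, centred at x = -38 mm and x = +38 mm, y = 0.
Not all that is in view belongs to the job. Of the things shaped like the battery, the black one is meant. Of the things like the part that bears marker_mid, leave any that is orange; of the rest the smaller one is meant.

How it is judged:
By the outcome, as a careful person would: the job done as asked, in the order asked, and still so for the second after the job is handed in, with the robot touching nothing.
It also fails if it takes over 128 s, if anything falls off the work surface, if the arm or the gripper's body presses on something with over 40 N, if the wrist force passes 120 N, or if a joint passes its speed limit or range.

## Working session

There is one attempt and no reset: what is moved stays moved. The work goes in short steps, Python scripts to look and compute and a tool call to move; the robot and the scene stay as the last step left them, time stands still between calls to the robot, and variables do not carry over. Pictures are saved under pics/ and viewed, about 12 in all and at most 16, crops included, and the job is handed in when it is done.

Besides the shell and the picture viewer there is one more tool, called after "Call:" as name(argument=value, ...), one argument or row to a line, values as JSON. arm_command: Moves the arm, as the interface text tells. Its arguments: {"type":"object","properties":{"deltas":{"type":"array","items":{"type":"array","items":{"type":"array","items":{"type":"number"}}}},"fingers":{"type":"number"},"squeeze":{"type":"number"}},"required":["deltas"]}

```bash
ls; mkdir -p pics; python3 - <<'E'
from plant import robot
import cv2,numpy as np
np.set_printoptions(precision=4,suppress=True)
s=robot.read_state();print(s)
for n in("scene","top","wrist"):
    p,d=robot.read_camera(n);cv2.imwrite(f"pics/{n}0.png",p);np.save(f"{n}0.npy",d)
    print(n,robot.calibration(n),(d>0).mean())
    for k in("marker_mid","battery","buckle_a","marker_insert","battery_insert","buckle_insert","ballpoint","wide_buckle"):
        print(k,[(round(r["p"],2),r["box"]) for r in robot.silhouettes(n,k)][:5])
E
```

```text
pics
{'t': 0.0, 'q': array([ 1.2516,  0.1311,  1.4893, -0.    ,  1.523 , -0.0854]), 'dq': array([ 0.0001, -0.0016,  0.0014, -0.0006, -0.0004,  0.0009]), 'joint_torque': array([  0.0017, -55.9845, -49.1761,   0.0772,   0.0356,  -0.0002]), 'tool_pos': array([0.1388, 0.5831, 0.2176]), 'orientation': array([-0.3663, -3.1198,  0.0028]), 'force': array([-0.3134, -0.0656,  0.1717]), 'wrist_torque': array([-0.0061,  0.0113, -0.0497]), 'opening': 0.09315555285364215}
scene {'K': array([[467.5266,   0.    , 309.2272],
       [  0.    , 467.5266, 236.0868],
       [  0.    ,   0.    ,   1.    ]]), 'R': array([[ 0.729 ,  0.6844, -0.0171],
       [ 0.4668, -0.5152, -0.7188],
       [-0.5007,  0.516 , -0.695 ]]), 't': array([-0.3769, -0.2798,  1.6186])} 0.9566276041666667
marker_mid [(0.83, [131.2, 283.2, 15.1, 59.0]), (0.77, [232.7, 261.1, 29.8, 27.8])]
battery [(0.95, [295.1, 243.1, 22.5, 22.7]), (0.84, [348.4, 236.6, 28.7, 15.2]), (0.78, [341.5, 270.0, 31.4, 29.3]), (0.71, [232.8, 259.4, 31.1, 29.2])]
buckle_a [(0.62, [277.9, 224.4, 2.2, 4.0])]
marker_insert [(0.97, [358.8, 162.7, 48.5, 28.9])]
[... 932 characters left out ...]
])]
battery_insert [(0.96, [197.4, 233.3, 42.7, 57.1])]
buckle_insert [(0.87, [219.1, 239.1, 41.8, 58.5])]
ballpoint [(0.66, [346.3, 245.5, 16.2, 44.5]), (0.45, [322.2, 224.6, 18.0, 28.6])]
wide_buckle [(0.43, [397.2, 241.5, 18.6, 18.1])]
wrist {'K': array([[371.6483,   0.    , 322.5131],
       [  0.    , 371.6483, 237.4116],
       [  0.    ,   0.    ,   1.    ]]), 'tool_from_camera': array([[ 0.0016, -0.9563, -0.2923,  0.0825],
       [ 1.    ,  0.0014,  0.001 , -0.0001],
       [-0.0006, -0.2923,  0.9563, -0.1662],
       [ 0.    ,  0.    ,  0.    ,  1.    ]])} 0.995859375
marker_mid []
battery []
buckle_a []
marker_insert []
battery_insert []
buckle_insert []
ballpoint []
wide_buckle []
```

```bash
python3 - <<'E'
import cv2
t=cv2.imread("pics/top0.png");c=t[160:350,150:500];cv2.imwrite("pics/topc.png",cv2.resize(c,None,fx=2.28,fy=2.28,interpolation=cv2.INTER_CUBIC))
t=cv2.imread("pics/scene0.png");c=t[150:360,120:420];cv2.imwrite("pics/scenec.png",cv2.resize(c,None,fx=2.6,fy=2.6,interpolation=cv2.INTER_CUBIC))
E
```

```text
(no output)
```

View pics/topc.png

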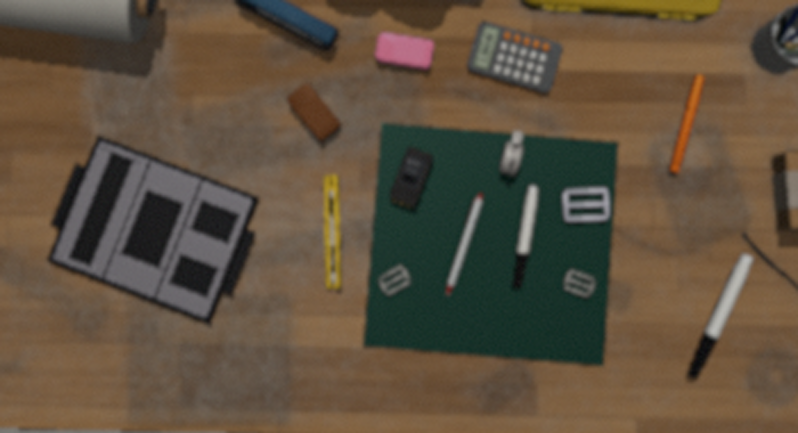

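View pics/scenec.png

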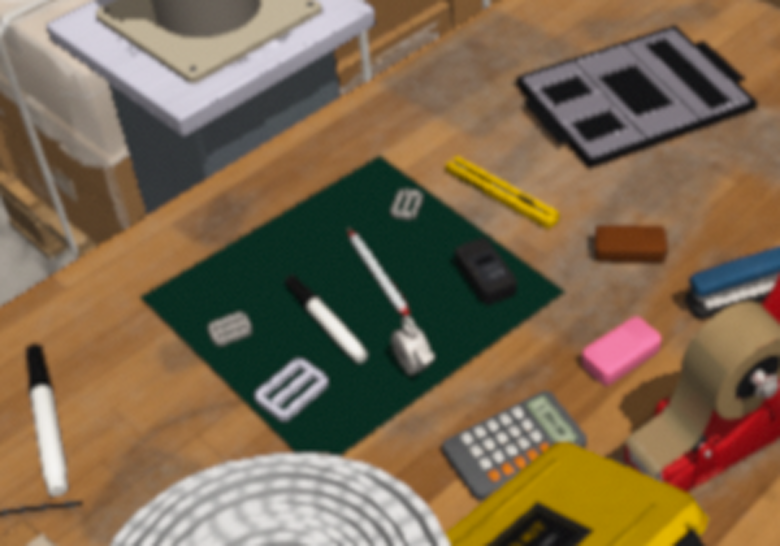

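The top picture shows the tray at the left. Its inserts in crop pixels: marker pocket (100,210), battery pocket (152,230), buckle pockets (215,222) and (193,274). On the mat are the battery (412,178), ballpoint (465,244), right marker (526,236), wide buckle (586,204) and small buckles (395,279) and (579,283). The large marker off the mat at (720,315), the orange pen and the brown and pink blocks are decoys.

```bash
cat >h.py <<'E'
from plant import robot
import cv2,numpy as np
from scipy.spatial.transform import Rotation as R
np.set_printoptions(precision=4,suppress=True)
def pose():
    s=robot.read_state();T=np.eye(4);T[:3,:3]=R.from_rotvec(s["orientation"]).as_matrix();T[:3,3]=s["tool_pos"];return s,T
def wrist():
    "picture, world point per pixel"
    s,T=pose();p,d=robot.read_camera("wrist");c=robot.calibration("wrist");K=c["K"]
    v,u=np.mgrid[:480,:640];a=(u-K[0,2])/K[0,0];b=(v-K[1,2])/K[1,1];r=np.hypot(a,b)+1e-9
    t=np.tan(r)/r;P=np.stack([a*t*d,b*t*d,d],-1)
    M=T@c["tool_from_camera"];W=P@M[:3,:3].T+M[:3,3];W[d<=0]=np.nan;return p,W,M
def ortho(p,W,x0,x1,y0,y1,res=.001):
    "top map: row grows with -x, col with -y"
    h,w=int((x1-x0)/res),int((y1-y0)/res);im=np.zeros((h,w,3),np.uint8);Z=np.full((h,w),np.nan)
    i=((x1-W[...,0])/res);j=((y1-W[...,1])/res);ok=np.isfinite(i)&(i>=0)&(i<h)&(j>=0)&(j<w)
    ii=i[ok].astype(int);jj=j[ok].astype(int);im[ii,jj]=p[ok];Z[ii,jj]=W[...,2][ok]
    e=(np.isnan(Z)).astype(np.uint8);im=cv2.inpaint(im,e,2,cv2.INPAINT_TELEA);return im,Z
def world(cam,uv,z):
    c=robot.calibration(cam);K=c["K"];r=c["R"].T@np.linalg.inv(K)@np.r_[uv,1];o=-c["R"].T@c["t"];return o+r*(z-o[2])/r[2]
def plan(x,y,z,yaw):
    "delta in tool axes; tool pointing down, jaw axis (tool y) at yaw in the world (mod pi)"
    s,T=pose();y0=np.arctan2(T[1,1],T[0,1]);dy=(yaw-y0+np.pi/2)%np.pi-np.pi/2;Y=y0+dy
    G=np.eye(4);G[:3,1]=[np.cos(Y),np.sin(Y),0];G[:3,2]=[0,0,-1];G[:3,0]=np.cross(G[:3,1],G[:3,2]);G[:3,3]=[x,y,z]
    D=np.linalg.inv(T)@G;print("d",D[:3,3],R.from_matrix(D[:3,:3]).as_rotvec(),"q6",s["q"][5],"yaw0",y0)
E
python3 - <<'E'
from h import *
for n,q in dict(mat=(490,243),marker=(526,236),bat=(412,178),b1=(395,279),b2=(579,283),tray=(152,230)).items():
    print(n,world("top",np.array(q)/2.28+[150,160],.01))
plan(0.53,-.0,.3,np.pi/2)
print(pose()[1])
E
```

```text
mat [ 0.5173 -0.2103  0.01  ]
marker [ 0.5275 -0.2579  0.01  ]
bat [ 0.6016 -0.1052  0.01  ]
b1 [ 0.4671 -0.0853  0.01  ]
b2 [ 0.4669 -0.3286  0.01  ]
tray [0.5254 0.2393 0.01  ]
d [-0.5156 -0.4772 -0.0814] [-0.      0.     -0.2338] q6 -0.0853933137006529 yaw0 1.3369664438304487
[[-0.9728  0.2317  0.      0.139 ]
 [ 0.2317  0.9728 -0.      0.5837]
 [-0.     -0.     -1.      0.2186]
 [ 0.      0.      0.      1.    ]]
```

Call:
arm_command(
  deltas=[
    [[-0.03, -0.018, -0.006, 0, 0, -0.02], [-0.06, -0.036, -0.012, 0, 0, -0.05], [-0.09, -0.054, -0.018, 0, 0, -0.08], [-0.12, -0.072, -0.024, 0, 0, -0.11], [-0.15, -0.09, -0.03, 0, 0, -0.14], [-0.18, -0.108, -0.036, 0, 0, -0.17], [-0.21, -0.126, -0.042, 0, 0, -0.2], [-0.24, -0.144, -0.05, 0, 0, -0.234]],
  ],
)

```text
t: 2.02
tool_pos: [0.3399, 0.3866, 0.2688]
orientation: [0.003, -3.142, 0.0]
force: [-0.3, 0.6, -0.1]
opening: 0.0926
```

```bash
python3 - <<'E'
from h import *
plan(0.50,.22,.27,np.pi/2);print(pose())
E
```

```text
d [-0.1598 -0.1669 -0.0012] [-0.     -0.0001  0.0018] q6 -0.822688786173708 yaw0 1.572609351608927
({'t': 2.0167, 'q': array([ 0.7499, -0.1175,  1.6465,  0.    ,  1.6127, -0.8227]), 'dq': array([-0.818 , -0.1158, -0.0741, -0.0004,  0.185 , -1.2234]), 'joint_torque': array([  5.6565, -44.242 , -49.0424,   0.0642,  -0.0782,   2.6765]), 'tool_pos': array([0.3399, 0.3866, 0.2688]), 'orientation': array([ 0.0028, -3.1415,  0.0001]), 'force': array([-0.3391,  0.5581, -0.0785]), 'wrist_torque': array([ 0.0042, -0.0061, -0.0173]), 'opening': 0.09262732659249365}, array([[-1.    , -0.0018, -0.0001,  0.3399],
       [-0.0018,  1.    , -0.    ,  0.3866],
       [ 0.0001, -0.    , -1.    ,  0.2688],
       [ 0.    ,  0.    ,  0.    ,  1.    ]]))
```

Call:
arm_command(
  deltas=[
    [[-0.027, -0.028, 0, 0, 0, 0], [-0.054, -0.056, 0, 0, 0, 0], [-0.08, -0.084, 0, 0, 0, 0], [-0.107, -0.112, 0, 0, 0, 0], [-0.134, -0.14, 0, 0, 0, 0], [-0.16, -0.167, 0, 0, 0, 0], [-0.16, -0.167, 0, 0, 0, 0], [-0.16, -0.167, 0, 0, 0, 0]],
  ],
)

```text
t: 2.68
tool_pos: [0.5001, 0.2194, 0.2684]
orientation: [-0.006, -3.141, 0.0]
force: [-0.4, 1.1, -0.3]
opening: 0.0932
```

```bash
python3 - <<'E'
from h import *
s,T=pose();print(s["t"],s["tool_pos"],abs(s["dq"]).max())
p,W,M=wrist();np.savez("tray1",p=p,W=W,M=M);im,Z=ortho(p,W,.38,.68,.07,.4);np.save("trayZ",Z)
cv2.imwrite("pics/tray1.png",cv2.resize(im,None,fx=2,fy=2))
for k in("marker_insert","battery_insert","buckle_insert"):
    for r in robot.silhouettes("wrist",k):
        m=r["mask"];q=W[m];q=q[np.isfinite(q[:,0])]
        b=cv2.minAreaRect((q[:,:2]*1000).astype(np.float32));print(k,round(r["p"],2),b,np.percentile(q[:,2],[5,50,95]))
E
```

```text
2.6833 [0.5001 0.2194 0.2684] 0.05434890647507205
marker_insert 0.98 ((552.8057861328125, 307.80792236328125), (75.41300964355469, 170.32989501953125), 70.9627685546875) [0.0061 0.0122 0.0141]
battery_insert 0.86 ((528.3466186523438, 239.91653442382812), (75.71404266357422, 170.6240692138672), 70.82707214355469) [0.0059 0.012  0.0141]
battery_insert 0.45 ((552.1541748046875, 308.7461853027344), (76.93898010253906, 169.11343383789062), 70.17073059082031) [0.006  0.0121 0.0141]
buckle_insert 0.9 ((502.59857177734375, 169.65000915527344), (74.2436752319336, 169.62643432617188), 70.45604705810547) [0.0061 0.0122 0.0141]
```

Call:
arm_command(
  deltas=[
    [[0, -0.035, -0.005, 0, 0, 0], [0, -0.07, -0.01, 0, 0, 0], [0, -0.11, -0.015, 0, 0, 0], [0, -0.15, -0.02, 0, 0, 0], [0, -0.19, -0.03, 0, 0, 0], [0, -0.23, -0.03, 0, 0, 0], [0, -0.27, -0.03, 0, 0, 0], [0, -0.305, -0.03, 0, 0, 0]],
  ],
)

```text
t: 3.55
tool_pos: [0.4989, -0.0848, 0.2993]
orientation: [-0.003, 3.14, -0.001]
force: [0.3, 0.5, 0.2]
opening: 0.0931
```

Call:
arm_command(
  deltas=[
    [[0, -0.03, 0, 0, 0, 0], [0, -0.06, 0, 0, 0, 0], [0, -0.09, 0, 0, 0, 0], [0, -0.11, 0, 0, 0, 0], [0, -0.115, 0, 0, 0, 0], [0, -0.115, 0, 0, 0, 0], [0, -0.115, 0, 0, 0, 0], [0, -0.115, 0, 0, 0, 0]],
  ],
)

```text
t: 4.22
tool_pos: [0.4995, -0.1973, 0.2988]
orientation: [-0.003, 3.141, 0.001]
force: [-0.0, -0.1, -0.0]
opening: 0.0931
```

```bash
python3 - <<'E'
from h import *
s,T=pose();print(s["t"],s["tool_pos"],abs(s["dq"]).max())
p,W,M=wrist();np.savez("mat1",p=p,W=W,M=M);im,Z=ortho(p,W,.37,.67,-.37,-.03);np.save("matZ",Z)
cv2.imwrite("pics/mat1.png",cv2.resize(im,None,fx=2,fy=2))
for k in("marker_mid","battery","buckle_a","ballpoint","wide_buckle"):
    for r in robot.silhouettes("wrist",k):
        m=r["mask"];q=W[m];q=q[np.isfinite(q[:,0])]
        if len(q)<5: continue
        b=cv2.minAreaRect((q[:,:2]*1000).astype(np.float32));print(k,round(r["p"],2),b,np.percentile(q[:,2],[5,50,95]))
E
```

```text
4.2167 [ 0.4995 -0.1973  0.2988] 0.0033777331287185176
marker_mid 0.96 ((576.1160278320312, -380.3077697753906), (58.79198455810547, 348.00213623046875), 48.219017028808594) [0.0064 0.0134 0.0161]
marker_mid 0.89 ((430.37677001953125, -519.3746337890625), (33.17322540283203, 186.7490692138672), 65.00901794433594) [0.0094 0.0179 0.021 ]
marker_mid 0.8 ((530.19873046875, -256.6461486816406), (19.05552864074707, 140.80764770507812), 82.07757568359375) [0.0021 0.016  0.0183]
battery 0.86 ((607.63720703125, -100.793701171875), (47.228179931640625, 84.97429656982422), 70.86087036132812) [0.009  0.023  0.0247]
battery 0.84 ((600.9782104492188, -36.38127899169922), (296.54833984375, 15.454370498657227), 43.97510528564453) [0.0076 0.0209 0.0227]
buckle_a 0.85 ((466.2457580566406, -81.20437622070312), (28.833328247070312, 42.515899658203125), 30.056100845336914) [0.0016 0.0102 0.0122]
buckle_a 0.74 ((463.68780517578125, -326.9857177734375), (35.816162109375, 21.48328399658203), 79.60137939453125) [0.0076 0.0107 0.012 ]
ballpoint 0.95 ((515.024658203125, -174.79347229003906), (8.834956169128418, 139.81687927246094), 72.7669448852539) [0.0073 0.0097 0.0116]
ballpoint 0.22 ((552.0269775390625, 308.3056335449219), (77.02593994140625, 168.03733825683594), 69.40958404541016) [0.0065 0.0124 0.0145]
wide_buckle 0.93 ((573.423828125, -338.705078125), (48.10768508911133, 65.19119262695312), 3.791962146759033) [0.002  0.0118 0.0139]
wide_buckle 0.36 ((526.0802612304688, -256.4352111816406), (18.793453216552734, 133.41156005859375), 80.12157440185547) [0.0028 0.0161 0.0184]
```

View pics/tray1.png

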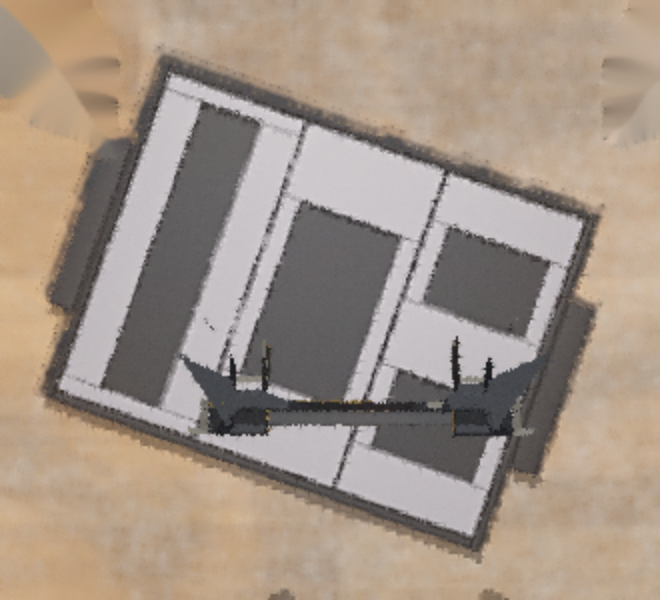

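View pics/mat1.png

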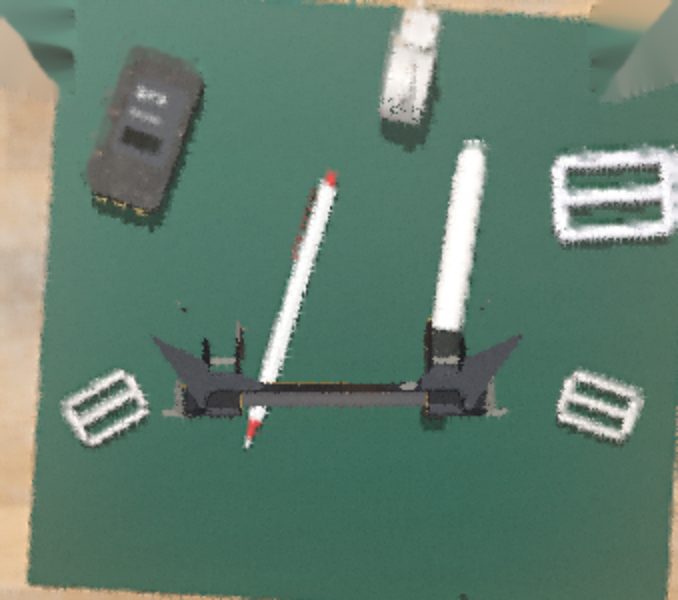

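The mat map (2 px/mm, row ∝ −x) shows the marker at (455,280), battery (147,130), small buckles (105,408) and (600,405), and wide buckle (612,197), matching the networks. The tray map shows all three inserts in one tray, with the pockets as expected. Next I refine the poses by height.

```bash
cat >>h.py <<'E'
def fit(W,x,y,r,z0,z1,ry=None):
    "min rectangle of points within r of (x,y), height z0..z1: centre, sizes, angle of first side"
    q=W.reshape(-1,3);ry=ry or r;k=(abs(q[:,0]-x)<r)&(abs(q[:,1]-y)<ry)&(q[:,2]>z0)&(q[:,2]<z1);q=q[k]
    b=cv2.minAreaRect((q[:,:2]*1000).astype(np.float32));return np.r_[b[0],b[1],b[2]],len(q),np.percentile(q[:,2],[5,50,95])
E
python3 - <<'E'
from h import *
f=np.load("mat1.npz");p,W=f["p"],f["W"]
print("mat z",np.nanmedian(W[(abs(W[...,0]-.42)<.02)&(abs(W[...,1]+.2)<.08)][:,2]))
for n,a in dict(marker=(.53,-.257,.08,.011,.022,.035),bat=(.605,-.101,.06,.015,.028),b1=(.466,-.081,.035,.008,.014),b2=(.466,-.327,.035,.008,.014)).items():
    print(n,*(fit(W,a[0],a[1],a[2],a[3],a[4],*a[5:])))
q=W.reshape(-1,3);q=q[(q[:,2]>.014)&(q[:,2]<.022)&(abs(q[:,0]-.56)<.038)&(abs(q[:,1]+.257)<.035)]
l=cv2.fitLine((q[:,:2]).astype(np.float32),cv2.DIST_HUBER,0,.001,.001).ravel();print("marker line",l,np.degrees(np.arctan2(l[1],l[0])))
d=l[:2]*np.sign(l[0]);a=W.reshape(-1,3);a=a[(a[:,2]>.012)&(a[:,2]<.022)&(abs(a[:,0]-.54)<.09)&(abs(a[:,1]+.257)<.035)];e=((a[:,:2]-l[2:])@d);print("ends",l[2:]+d*e.max(),l[2:]+d*e.min(),e.max()-e.min())
u=W.reshape(-1,3);u=u[(u[:,0]>.6)&(abs(u[:,1]+.24)<.03)];print("white thing z",np.nanmax(u[:,2]))
f=np.load("tray1.npz");p,W=f["p"],f["W"];g=p.max(-1)
for n,(x,y) in dict(m=(.553,.308),b=(.528,.240),k1=(.537,.157),k2=(.466,.182)).items():
    # pocket floors: low points connected
    k=(W[...,2]<.0095)&(W[...,2]>.004)
    n_,lab=cv2.connectedComponents(cv2.morphologyEx(k.astype(np.uint8),cv2.MORPH_OPEN,np.ones((3,3))))
    i=np.nanargmin((W[...,0]-x)**2+(W[...,1]-y)**2);L=lab.ravel()[i];w=W[lab==L];b=cv2.minAreaRect((w[:,:2]*1000).astype(np.float32));print(n,L,b,np.median(w[:,2]))
plan(.53,-.257,.1,np.radians(80.7))
E
```

```text
mat z 0.002092866471490956
marker [ 535.6317 -255.4411  149.6408   33.6505    2.0274] 1163 [0.0125 0.0162 0.0184]
bat [ 602.5533 -102.9598   39.2214   75.8779   70.3566] 1555 [0.019  0.0232 0.0247]
b1 [465.9662 -83.9116  26.2056  37.8181  28.7381] 336 [0.009  0.0108 0.0124]
b2 [ 466.8511 -327.8931   38.2988   26.707    71.7319] 334 [0.0085 0.0105 0.0121]
marker line [ 0.9898 -0.1424  0.5558 -0.2599] -8.187162
ends [ 0.6069 -0.2672] [ 0.4606 -0.2462] 0.14779446837951038
white thing z 0.09606361541500963
m 8 ((553.1001586914062, 309.5323181152344), (32.26227569580078, 153.1273956298828), 70.61219024658203) 0.007083457673061039
b 7 ((528.1576538085938, 239.4532928466797), (54.87769317626953, 92.88016510009766), 70.38312530517578) 0.007024134964140977
k1 11 ((539.3494873046875, 156.60467529296875), (54.161231994628906, 41.7805061340332), 70.21768951416016) 0.006942528606202092
k2 0 ((28.5035400390625, 128.586669921875), (1156.3382568359375, 2780.4521484375), 33.120018005371094) nan
d [-0.0305 -0.0587  0.1988] [-0.      0.0002  0.1635] q6 -2.045525094771064 yaw0 1.5719660067648615
```

Call:
arm_command(
  deltas=[
    [[-0.005, -0.01, 0.03, 0, 0, 0.02], [-0.01, -0.02, 0.06, 0, 0, 0.05], [-0.015, -0.03, 0.09, 0, 0, 0.08], [-0.02, -0.04, 0.12, 0, 0, 0.1], [-0.025, -0.05, 0.15, 0, 0, 0.12], [-0.03, -0.059, 0.17, 0, 0, 0.144], [-0.03, -0.059, 0.18, 0, 0, 0.144], [-0.03, -0.059, 0.18, 0, 0, 0.144]],
  ],
  fingers=0.1,
  squeeze=20,
)

```text
t: 5.18
tool_pos: [0.5274, -0.2569, 0.1155]
orientation: [-0.225, -3.129, -0.004]
force: [-0.9, 0.8, 0.4]
opening: 0.045
```

```bash
python3 - <<'E'
from h import *
p,W,M=wrist();im,Z=ortho(p,W,.43,.63,-.38,-.14,.0005);cv2.imwrite("pics/mk.png",im);np.save("mkZ",Z);np.savez("mk",p=p,W=W)
s,T=pose();print(s["t"],s["tool_pos"],s["q"],s["opening"])
q=W.reshape(-1,3);g=p.reshape(-1,3).astype(int)
k=(q[:,2]>.013)&(q[:,2]<.021)&(abs(q[:,0]-.54)<.09)&(abs(q[:,1]+.257)<.03);w=q[k]
l=cv2.fitLine((w[:,:2]).astype(np.float32),cv2.DIST_HUBER,0,.001,.001).ravel();d=l[:2]*np.sign(l[0]);n=np.array([-d[1],d[0]])
w=w[abs((w[:,:2]-l[2:])@n)<.006];e=(w[:,:2]-l[2:])@d;print(l,np.degrees(np.arctan2(d[1],d[0])),np.percentile(e,[0,1,99,100]),l[2:]+d*(e.min()+e.max())/2)
plan(.53,-.257,.01,np.radians(81.8))
E
```

```text
5.2333 [ 0.5284 -0.2572  0.1177] [-0.5403  0.1685  1.6335  0.0002  1.3422 -1.968 ] 0.04328853867425993
[ 0.9882 -0.1529  0.526  -0.2554] -8.795622 [-0.0657 -0.0643  0.0666  0.0687] [ 0.5275 -0.2557]
d [-0.0018  0.0003  0.1077] [ 0.0012 -0.0024 -0.    ] q6 -1.9680022694318677 yaw0 1.4276543321501558
```

View pics/mk.png

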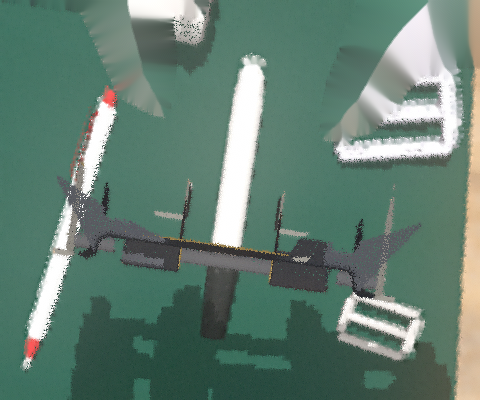

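The marker lies from (252,60) to (212,337) in the map. Its measured middle is (0.5275, −0.2557) and its axis is at −8.8°; it is centred between the fingers. Descending to grasp.

Call:
arm_command(
  deltas=[
    [[0.0, 0.001, 0.025, 0, 0, 0.01], [0.0, 0.001, 0.05, 0, 0, 0.01], [0.0, 0.001, 0.075, 0, 0, 0.01], [0.0, 0.001, 0.095, 0, 0, 0.01], [0.0, 0.001, 0.107, 0, 0, 0.01], [0.0, 0.001, 0.112, 0, 0, 0.01], [0.0, 0.001, 0.112, 0, 0, 0.01], [0.0, 0.001, 0.112, 0, 0, 0.01]],
  ],
)

```text
t: 5.9
tool_pos: [0.5305, -0.2574, 0.0085]
orientation: [0.241, 3.13, -0.002]
force: [0.3, 0.2, 0.3]
opening: 0.0421
```

Call:
arm_command(
  deltas=[
    [[0, 0, 0, 0, 0, 0], [0, 0, 0, 0, 0, 0], [0, 0, 0, 0, 0, 0], [0, 0, 0, 0, 0, 0], [0, 0, 0, 0, 0, 0], [0, 0, 0, 0, 0, 0], [0, 0, 0, 0, 0, 0], [0, 0, 0, 0, 0, 0]],
  ],
  fingers=1,
)

```text
t: 6.57
tool_pos: [0.5297, -0.2572, 0.0072]
orientation: [0.241, 3.132, -0.0]
force: [0.4, 0.4, 5.2]
opening: 0.015
```

Call:
arm_command(
  deltas=[
    [[0, 0, -0.01, 0, 0, 0], [0, 0, -0.03, 0, 0, 0], [0, 0, -0.05, 0, 0, 0], [0, 0, -0.07, 0, 0, 0], [0, 0, -0.09, 0, 0, 0], [0, 0, -0.1, 0, 0, 0], [0, 0, -0.1, 0, 0, 0], [0, 0, -0.1, 0, 0, 0]],
  ],
)

```text
t: 7.23
tool_pos: [0.5296, -0.2571, 0.1068]
orientation: [0.241, 3.132, -0.001]
force: [-0.7, -0.6, -1.0]
opening: 0.0146
```

```bash
python3 - <<'E'
from h import *
s,T=pose();print(s["t"],s["tool_pos"],s["opening"],s["force"],s["q"])
plan(.553,.3095,.09,np.radians(70.5))
E
```

```text
7.2333 [ 0.5296 -0.2571  0.1068] 0.014574775370795476 [-0.7347 -0.6018 -1.0327] [-0.5391  0.178   1.6438  0.      1.3189 -1.956 ]
d [0.0637 0.5635 0.0166] [-0.0002  0.0009  0.1865] q6 -1.9560154718902827 yaw0 1.4169325155069084
```

Call:
arm_command(
  deltas=[
    [[0.003, 0.025, 0, 0, 0, 0.02], [0.007, 0.06, 0, 0, 0, 0.04], [0.011, 0.095, 0, 0, 0, 0.06], [0.015, 0.13, 0, 0, 0, 0.08], [0.019, 0.165, 0, 0, 0, 0.1], [0.023, 0.2, 0, 0, 0, 0.12], [0.027, 0.235, 0, 0, 0, 0.14], [0.031, 0.27, 0, 0, 0, 0.16]],
  ],
)

```text
t: 7.9
tool_pos: [0.5385, 0.0163, 0.1045]
orientation: [-0.492, -3.1, 0.0]
force: [0.7, -0.5, 0.3]
opening: 0.0148
```

```bash
python3 - <<'E'
from h import *
s,T=pose();print(s["t"],s["tool_pos"],s["opening"],s["force"],s["q"])
plan(.555,.309,.09,np.radians(70.5))
E
```

```text
7.9 [0.5385 0.0163 0.1045] 0.014805622825727439 [ 0.6989 -0.5459  0.253 ] [-0.0649  0.0533  1.7831 -0.      1.3083 -1.3207]
d [0.0749 0.2834 0.0145] [-0.0008 -0.0031  0.0254] q6 -1.320690022391262 yaw0 1.25583296152596
```

Call:
arm_command(
  deltas=[
    [[0.01, 0.035, 0, 0, 0, 0.005], [0.02, 0.07, 0, 0, 0, 0.01], [0.03, 0.105, 0, 0, 0, 0.015], [0.04, 0.14, 0, 0, 0, 0.025], [0.05, 0.175, 0.01, 0, 0, 0.025], [0.06, 0.21, 0.01, 0, 0, 0.025], [0.067, 0.245, 0.015, 0, 0, 0.025], [0.074, 0.275, 0.015, 0, 0, 0.025]],
  ],
)

```text
t: 8.57
tool_pos: [0.5525, 0.3007, 0.0882]
orientation: [-0.528, -3.093, 0.004]
force: [-0.2, -0.6, -0.9]
opening: 0.0145
```

```bash
python3 - <<'E'
from h import *
robot.read_camera("top");robot.read_camera("top");p,W,M=wrist()
s,T=pose();print(s["t"],s["tool_pos"],s["opening"],s["force"],s["q"])
plan(.555,.309,.016,np.radians(70.5))
im,Z=ortho(p,W,.43,.68,.15,.45,.0005);cv2.imwrite("pics/mk2.png",im)
E
```

```text
8.7167 [0.5528 0.3006 0.089 ] 0.014985519196028339 [-0.0926 -0.0317  0.0627] [ 0.4165  0.3037  1.5311  0.0001  1.3103 -0.8188]
d [0.0005 0.0088 0.0729] [-0.0024 -0.0027  0.0049] q6 -0.8188356444006141 yaw0 1.2353147135292852
```

View pics/mk2.png

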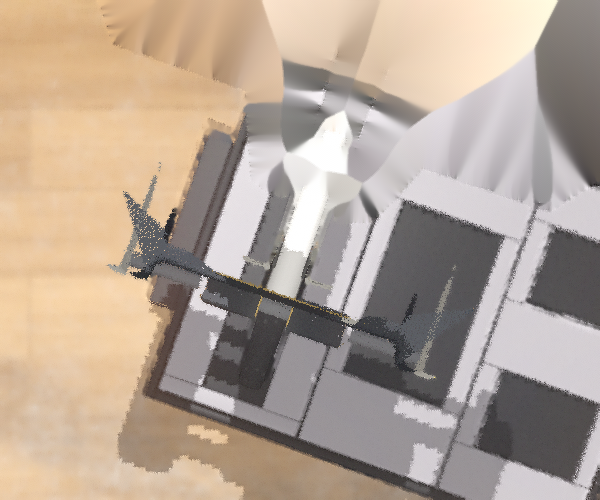

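The marker is held level and parallel to its pocket, about 9 mm short across it (tip hidden behind the view edge). Correcting that while lowering.

Call:
arm_command(
  deltas=[
    [[0, 0.004, 0.01, 0, 0, 0.005], [0, 0.009, 0.03, 0, 0, 0.005], [0, 0.009, 0.045, 0, 0, 0.005], [0, 0.009, 0.06, 0, 0, 0.005], [0, 0.009, 0.068, 0, 0, 0.005], [0, 0.009, 0.073, 0, 0, 0.005], [0, 0.009, 0.073, 0, 0, 0.005], [0, 0.009, 0.073, 0, 0, 0.005]],
  ],
)

```text
t: 9.38
tool_pos: [0.5578, 0.307, 0.0187]
orientation: [-0.539, -3.095, 0.0]
force: [0.7, -0.3, 0.5]
opening: 0.0147
```

```bash
python3 - <<'E'
from h import *
s,T=pose();print(s["t"],s["tool_pos"],s["opening"],s["force"],s["q"])
plan(.555,.309,.015,np.radians(70.5))
E
```

```text
9.3833 [0.5578 0.307  0.0187] 0.014739042670628458 [ 0.7375 -0.3321  0.5201] [ 0.4226  0.3989  1.5511 -0.0001  1.1918 -0.8035]
d [0.0033 0.001  0.0037] [-0.0002 -0.     -0.0043] q6 -0.8034990137079836 yaw0 1.2261822434771479
```

Call:
arm_command(
  deltas=[
    [[0.003, 0.001, 0.001, 0, 0, -0.004], [0.003, 0.001, 0.002, 0, 0, -0.004], [0.003, 0.001, 0.003, 0, 0, -0.004], [0.003, 0.001, 0.004, 0, 0, -0.004], [0.003, 0.001, 0.004, 0, 0, -0.004], [0.003, 0.001, 0.004, 0, 0, -0.004], [0.003, 0.001, 0.004, 0, 0, -0.004], [0.003, 0.001, 0.004, 0, 0, -0.004]],
  ],
)

```text
t: 10.05
tool_pos: [0.5551, 0.3095, 0.0147]
orientation: [0.531, 3.096, 0.0]
force: [-0.0, 0.2, -0.3]
opening: 0.0145
```

Call:
arm_command(
  deltas=[
    [[0, 0, 0, 0, 0, 0], [0, 0, 0, 0, 0, 0], [0, 0, 0, 0, 0, 0], [0, 0, 0, 0, 0, 0], [0, 0, 0, 0, 0, 0], [0, 0, 0, 0, 0, 0], [0, 0, 0, 0, 0, 0], [0, 0, 0, 0, 0, 0]],
  ],
  fingers=0.3,
)

```text
t: 10.72
tool_pos: [0.5551, 0.3094, 0.0146]
orientation: [-0.531, -3.096, 0.0]
force: [0.5, -0.4, 0.2]
opening: 0.0326
```

Call:
arm_command(
  deltas=[
    [[0, 0, -0.01, 0, 0, 0], [0, 0, -0.03, 0, 0, 0], [0, 0, -0.06, 0, 0, 0], [0, 0, -0.09, 0, 0, 0], [0, -0.01, -0.12, 0, 0, 0], [0, -0.04, -0.15, 0, 0, 0], [0, -0.075, -0.15, 0, 0, 0], [0, -0.11, -0.15, 0, 0, 0]],
  ],
)

```text
t: 11.38
tool_pos: [0.5199, 0.2056, 0.1688]
orientation: [0.528, 3.091, 0.004]
force: [-0.3, -0.4, 0.1]
opening: 0.0325
```

```bash
python3 - <<'E'
from h import *
robot.read_camera("top");p,W,M=wrist()
s,T=pose();print(s["t"],s["tool_pos"],s["opening"],s["force"],s["q"])
im,Z=ortho(p,W,.43,.68,.10,.40,.001);cv2.imwrite("pics/mk3.png",cv2.resize(im,None,fx=2,fy=2))
q=W.reshape(-1,3);w=q[(q[:,2]>.0165)&(q[:,2]<.03)&(np.hypot(q[:,0]-.553,q[:,1]-.3095)<.09)]
b=cv2.minAreaRect((w[:,:2]*1000).astype(np.float32));print(b,np.percentile(w[:,2],[5,50,95,99]))
plan(.6026,-.103,.12,np.radians(70.4))
E
```

```text
11.4833 [0.5173 0.2021 0.1656] 0.03264330144224382 [-0.0756  0.7829 -0.8641] [ 0.2811  0.0413  1.68   -0.0014  1.4206 -0.9472]
((552.5725708007812, 310.7991943359375), (16.9092960357666, 135.02310180664062), 71.07256317138672) [0.0175 0.0213 0.0233 0.0239]
d [-0.1828 -0.2587  0.046 ] [-0.0013  0.0005 -0.0003] q6 -0.947168948174592 yaw0 1.2284335397389246
```

View pics/mk3.png

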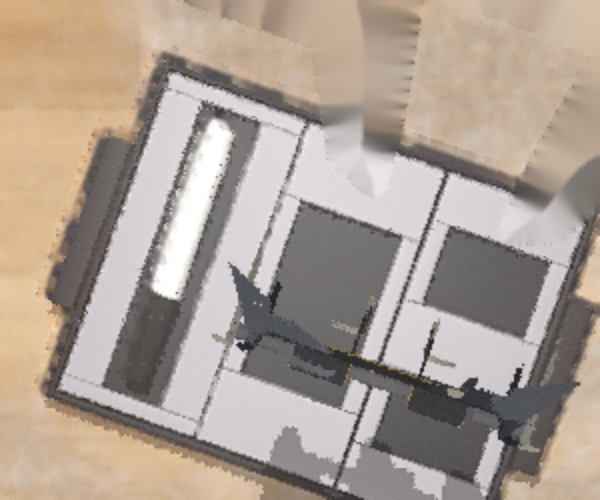

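The marker lies in its pocket, from (215,125) to (140,395), with its top at 23 mm = floor 7 mm + 16 mm. Next is the battery.

Call:
arm_command(
  deltas=[
    [[-0.023, -0.032, 0, 0, 0, 0], [-0.046, -0.065, 0, 0, 0, 0], [-0.069, -0.097, 0, 0, 0, 0], [-0.091, -0.129, 0.01, 0, 0, 0], [-0.114, -0.162, 0.02, 0, 0, 0], [-0.137, -0.194, 0.03, 0, 0, 0], [-0.16, -0.226, 0.04, 0, 0, 0], [-0.183, -0.259, 0.05, 0, 0, 0]],
  ],
  fingers=-0.35,
)

```text
t: 12.15
tool_pos: [0.6054, -0.101, 0.115]
orientation: [0.531, 3.095, 0.0]
force: [0.9, 0.4, 1.3]
opening: 0.0627
```

```bash
python3 - <<'E'
from h import *
robot.read_camera("top");robot.read_camera("top");p,W,M=wrist()
s,T=pose();print(s["t"],s["tool_pos"],s["opening"],s["force"],s["q"])
print(fit(W,.605,-.101,.055,.015,.028))
plan(.6026,-.103,.010,np.radians(70.4))
E
```

```text
12.3 [ 0.6045 -0.102   0.1138] 0.0625773750981442 [ 0.1925  0.8979 -0.6545] [-0.2506  0.2366  1.5633 -0.0001  1.3432 -1.4776]
(array([ 602.3546, -102.5421,   38.2376,   74.7881,   70.1655]), 5040, array([0.0215, 0.0232, 0.0245]))
d [ 0.0013 -0.0016  0.1038] [-0.0003 -0.0016 -0.0018] q6 -1.4775535028188533 yaw0 1.2269459398490556
```

Call:
arm_command(
  deltas=[
    [[0.001, -0.001, 0.025, 0, 0, 0], [0.002, -0.001, 0.05, 0, 0, 0], [0.002, -0.001, 0.07, 0, 0, 0], [0.002, -0.001, 0.09, 0, 0, 0], [0.002, -0.001, 0.1, 0, 0, 0], [0.002, -0.001, 0.105, 0, 0, 0], [0.002, -0.001, 0.105, 0, 0, 0], [0.002, -0.001, 0.105, 0, 0, 0]],
  ],
  squeeze=30,
)

```text
t: 12.97
tool_pos: [0.6033, -0.0993, 0.0109]
orientation: [0.53, 3.095, 0.0]
force: [0.4, 0.4, -0.1]
opening: 0.0626
```

Call:
arm_command(
  deltas=[
    [[0, 0, 0, 0, 0, 0], [0, 0, 0, 0, 0, 0], [0, 0, 0, 0, 0, 0], [0, 0, 0, 0, 0, 0], [0, 0, 0, 0, 0, 0], [0, 0, 0, 0, 0, 0], [0, 0, 0, 0, 0, 0], [0, 0, 0, 0, 0, 0]],
  ],
  fingers=1,
)

```text
t: 13.63
tool_pos: [0.6029, -0.1004, 0.0105]
orientation: [0.531, 3.095, -0.001]
force: [-1.8, -2.6, 6.5]
opening: 0.0375
```

```bash
python3 - <<'E'
from h import *
s,T=pose();print(s["t"],s["tool_pos"],s["opening"],s["force"],s["q"])
plan(.5282,.2395,.085,np.radians(70.5))
E
```

```text
13.6333 [ 0.6029 -0.1004  0.0105] 0.03752858941392528 [-1.7681 -2.5669  6.5065] [-0.2485  0.3476  1.6335 -0.0006  1.1594 -1.479 ]
d [ 0.1837  0.2955 -0.0749] [-0.0005  0.0012  0.0003] q6 -1.478980798274565 yaw0 1.2307585775239644
```

Call:
arm_command(
  deltas=[
    [[0, 0, -0.01, 0, 0, 0], [0, 0, -0.03, 0, 0, 0], [0.005, 0.01, -0.055, 0, 0, 0], [0.023, 0.037, -0.075, 0, 0, 0], [0.044, 0.071, -0.085, 0, 0, 0], [0.065, 0.105, -0.085, 0, 0, 0], [0.086, 0.139, -0.085, 0, 0, 0], [0.107, 0.173, -0.085, 0, 0, 0]],
  ],
)

```text
t: 14.3
tool_pos: [0.5583, 0.1009, 0.0951]
orientation: [-0.532, -3.096, -0.001]
force: [0.2, 0.9, -2.2]
opening: 0.0379
```

Call:
arm_command(
  deltas=[
    [[0.02, 0.032, 0, 0, 0, 0], [0.04, 0.064, 0, 0, 0, 0], [0.058, 0.093, 0, 0, 0, 0], [0.07, 0.113, 0, 0, 0, 0], [0.077, 0.122, 0.0, 0, 0, 0], [0.077, 0.122, 0.01, 0, 0, 0], [0.077, 0.122, 0.01, 0, 0, 0], [0.077, 0.122, 0.01, 0, 0, 0]],
  ],
)

```text
t: 14.97
tool_pos: [0.5265, 0.2383, 0.0833]
orientation: [-0.532, -3.094, 0.003]
force: [0.5, -0.0, -2.0]
opening: 0.0376
```

```bash
python3 - <<'E'
from h import *
s,T=pose();print(s["t"],s["tool_pos"],s["opening"],s["force"],s["q"])
plan(.5282,.2395,.016,np.radians(70.5))
E
```

```text
14.9667 [0.5265 0.2383 0.0833] 0.03757314837593142 [ 0.5436 -0.0351 -1.9508] [ 0.3367  0.1782  1.689  -0.0005  1.2771 -0.8936]
d [-0.0014  0.0018  0.0673] [-0.0021 -0.0019 -0.    ] q6 -0.8936289806983874 yaw0 1.2304258774560064
```

Call:
arm_command(
  deltas=[
    [[-0.001, 0.002, 0.015, 0, 0, 0], [-0.001, 0.002, 0.03, 0, 0, 0], [-0.001, 0.002, 0.045, 0, 0, 0], [-0.001, 0.002, 0.055, 0, 0, 0], [-0.001, 0.002, 0.06, 0, 0, 0], [-0.001, 0.002, 0.062, 0, 0, 0], [-0.001, 0.002, 0.062, 0, 0, 0], [-0.001, 0.002, 0.062, 0, 0, 0]],
  ],
)

```text
t: 15.63
tool_pos: [0.5295, 0.2412, 0.0234]
orientation: [0.532, 3.095, 0.001]
force: [0.5, 0.3, -2.2]
opening: 0.0377
```

```bash
python3 - <<'E'
from h import *
s,T=pose();print(s["t"],s["tool_pos"],s["opening"],s["force"],s["q"])
plan(.5282,.2395,.0155,np.radians(70.5))
E
```

```text
15.6333 [0.5295 0.2412 0.0234] 0.03768844748605872 [ 0.5411  0.2985 -2.1648] [ 0.3394  0.2589  1.7155 -0.      1.1661 -0.8913]
d [ 0.0007 -0.0021  0.0079] [0.0006 0.0009 0.0002] q6 -0.8912535271864799 yaw0 1.2306291275272183
```

Call:
arm_command(
  deltas=[
    [[0.001, -0.002, 0.002, 0, 0, 0], [0.001, -0.002, 0.004, 0, 0, 0], [0.001, -0.002, 0.006, 0, 0, 0], [0.001, -0.002, 0.008, 0, 0, 0], [0.001, -0.002, 0.008, 0, 0, 0], [0.001, -0.002, 0.008, 0, 0, 0], [0.001, -0.002, 0.008, 0, 0, 0], [0.001, -0.002, 0.008, 0, 0, 0]],
  ],
)

```text
t: 16.3
tool_pos: [0.5274, 0.2399, 0.0154]
orientation: [0.531, 3.096, 0.0]
force: [-3.1, -1.0, 4.4]
opening: 0.0378
```

Call:
arm_command(
  deltas=[
    [[0, 0, 0, 0, 0, 0], [0, 0, 0, 0, 0, 0], [0, 0, 0, 0, 0, 0], [0, 0, 0, 0, 0, 0], [0, 0, 0, 0, 0, 0], [0, 0, 0, 0, 0, 0], [0, 0, 0, 0, 0, 0], [0, 0, 0, 0, 0, 0]],
  ],
  fingers=-0.15,
)

```text
t: 16.97
tool_pos: [0.5273, 0.2397, 0.0146]
orientation: [-0.531, -3.096, 0.0]
force: [-0.8, -0.3, 0.2]
opening: 0.0535
```

Call:
arm_command(
  deltas=[
    [[0, 0, -0.01, 0, 0, 0], [0, 0, -0.03, 0, 0, 0], [0, 0, -0.06, 0, 0, 0], [0, 0, -0.09, 0, 0, 0], [0, -0.01, -0.12, 0, 0, 0], [0, -0.04, -0.15, 0, 0, 0], [0, -0.06, -0.15, 0, 0, 0], [0, -0.09, -0.15, 0, 0, 0]],
  ],
)

```text
t: 17.63
tool_pos: [0.4991, 0.1553, 0.1687]
orientation: [0.528, 3.091, 0.004]
force: [1.3, -0.5, -0.5]
opening: 0.054
```

```bash
python3 - <<'E'
from h import *
robot.read_camera("top");p,W,M=wrist()
s,T=pose();print(s["t"],s["tool_pos"],s["opening"],s["force"],s["q"])
im,Z=ortho(p,W,.43,.68,.10,.40,.001);cv2.imwrite("pics/bt3.png",cv2.resize(im,None,fx=2,fy=2))
for c,z in(((.553,.3095),.0165),((.5282,.2395),.020)):
    q=W.reshape(-1,3);w=q[(q[:,2]>z)&(q[:,2]<.035)&(abs((q[:,:2]-c)@[.334,.943])<.034)&(abs((q[:,:2]-c)@[.943,-.334])<.08)]
    b=cv2.minAreaRect((w[:,:2]*1000).astype(np.float32));print(b,np.percentile(w[:,2],[5,50,95,99]))
plan(.466,-.084,.12,np.radians(28.7))
plan(.466,-.084,.12,np.radians(-19.5))
E
```

```text
17.7333 [0.4968 0.1521 0.1661] 0.0535118191804002 [-1.3918  1.2519  0.4039] [ 0.1994 -0.0581  1.7779 -0.0012  1.4207 -1.0295]
((552.1019287109375, 309.5435791015625), (15.976532936096191, 134.79510498046875), 70.07805633544922) [0.0174 0.0214 0.0234 0.024 ]
((527.7049560546875, 239.77944946289062), (38.312828063964844, 75.88829040527344), 70.63851165771484) [0.0251 0.0282 0.0296 0.0302]
d [-0.05   -0.2328  0.0463] [0.0001 0.0017 0.7281] q6 -1.0294726092620488 yaw0 1.2290068285177072
d [-0.05   -0.2328  0.0463] [0.0009 0.0016 1.5693] q6 -1.0294726092620488 yaw0 1.2290068285177072
```

View pics/bt3.png

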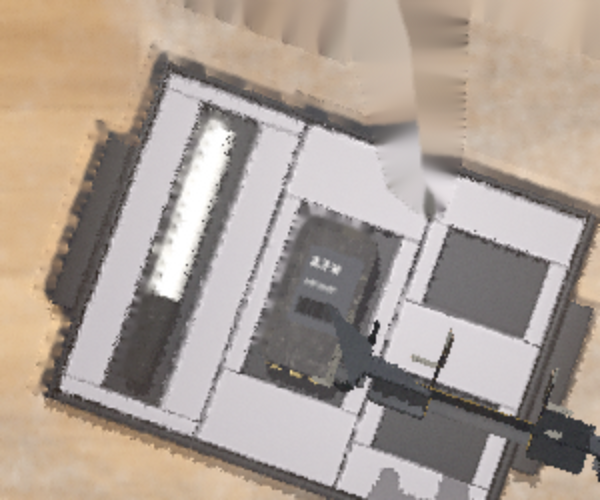

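Battery seated: rectangle 76×38 mm at (315,290), top 28.5 mm = floor + 22 mm. Next is the first small buckle.

Call:
arm_command(
  deltas=[
    [[-0.006, -0.029, 0, 0, 0, 0.1], [-0.012, -0.058, 0, 0, 0, 0.2], [-0.019, -0.087, 0, 0, 0, 0.3], [-0.025, -0.116, 0.01, 0, 0, 0.4], [-0.031, -0.145, 0.02, 0, 0, 0.5], [-0.037, -0.174, 0.03, 0, 0, 0.6], [-0.044, -0.204, 0.04, 0, 0, 0.7], [-0.05, -0.233, 0.05, 0, 0, 0.728]],
  ],
  fingers=0.1,
)

```text
t: 18.4
tool_pos: [0.4668, -0.0826, 0.115]
orientation: [1.606, 2.699, 0.001]
force: [-0.2, -0.0, 0.5]
opening: 0.0419
```

```bash
python3 - <<'E'
from h import *
robot.read_camera("top");robot.read_camera("top");p,W,M=wrist()
s,T=pose();print(s["t"],s["tool_pos"],s["opening"],s["force"],s["q"])
print(fit(W,.466,-.084,.032,.008,.014))
plan(.466,-.084,.005,np.radians(28.7))
im,Z=ortho(p,W,.38,.56,-.2,.02,.0005);cv2.imwrite("pics/bk.png",im)
E
```

```text
18.55 [ 0.4661 -0.0827  0.1143] 0.04166054569278272 [ 1.0713  0.4362 -0.0874] [-0.2839 -0.1403  1.952   0.0001  1.3312 -0.7839]
(array([466.2448, -83.0114,  25.7643,  38.0226,  29.8123]), 908, array([0.009 , 0.0106, 0.0119]))
d [-0.0012 -0.0006  0.1093] [-0.0009 -0.001  -0.001 ] q6 -0.7838772632343981 yaw0 0.49991651335088744
```

View pics/bk.png

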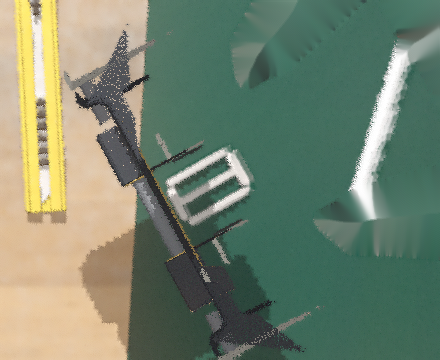

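The buckle sits at (208,185) between the fingers, square to the jaws.

Call:
arm_command(
  deltas=[
    [[0, 0, 0.025, 0, 0, -0.01], [0, 0, 0.05, 0, 0, -0.01], [0, 0, 0.075, 0, 0, -0.01], [0, 0, 0.095, 0, 0, -0.01], [0, 0, 0.105, 0, 0, -0.01], [0, 0, 0.109, 0, 0, -0.01], [0, 0, 0.109, 0, 0, -0.01], [0, 0, 0.109, 0, 0, -0.01]],
  ],
  squeeze=15,
)

```text
t: 19.22
tool_pos: [0.4679, -0.0813, 0.0069]
orientation: [1.583, 2.712, 0.001]
force: [0.1, -0.6, 1.1]
opening: 0.0417
```

Call:
arm_command(
  deltas=[
    [[0, 0, 0, 0, 0, 0], [0, 0, 0, 0, 0, 0], [0, 0, 0, 0, 0, 0], [0, 0, 0, 0, 0, 0], [0, 0, 0, 0, 0, 0], [0, 0, 0, 0, 0, 0], [0, 0, 0, 0, 0, 0], [0, 0, 0, 0, 0, 0]],
  ],
  fingers=1,
)

```text
t: 19.88
tool_pos: [0.4676, -0.0817, 0.0067]
orientation: [1.585, 2.711, 0.001]
force: [-1.0, 0.3, 7.1]
opening: 0.0256
```

Call:
arm_command(
  deltas=[
    [[0, 0, -0.01, 0, 0, 0], [0, 0, -0.03, 0, 0, 0], [0, 0, -0.05, 0, 0, 0], [0, 0, -0.07, 0, 0, 0], [0, 0, -0.09, 0, 0, 0], [0, 0, -0.1, 0, 0, 0], [0, 0, -0.1, 0, 0, 0], [0, 0, -0.1, 0, 0, 0]],
  ],
)

```text
t: 20.55
tool_pos: [0.467, -0.0815, 0.1059]
orientation: [1.585, 2.711, 0.0]
force: [-0.5, 0.7, 0.5]
opening: 0.0258
```

```bash
python3 - <<'E'
from h import *
s,T=pose();print(s["t"],s["tool_pos"],s["opening"],s["force"],s["q"])
plan(.5393,.1566,.09,np.radians(-19.6))
E
```

```text
20.55 [ 0.467  -0.0815  0.1059] 0.025765117320081212 [-0.5456  0.6765  0.495 ] [-0.2811 -0.1318  1.9604  0.      1.3118 -0.794 ]
d [0.172  0.1798 0.0159] [0.0011 0.0004 0.8551] q6 -0.7940323647142957 yaw0 0.5129702995066038
```

Call:
arm_command(
  deltas=[
    [[0.021, 0.022, 0, 0, 0, 0.1], [0.043, 0.045, 0, 0, 0, 0.2], [0.064, 0.067, 0, 0, 0, 0.32], [0.086, 0.09, 0, 0, 0, 0.43], [0.107, 0.112, 0, 0, 0, 0.54], [0.129, 0.135, 0, 0, 0, 0.65], [0.15, 0.157, 0, 0, 0, 0.76], [0.172, 0.18, 0, 0, 0, 0.855]],
  ],
)

```text
t: 21.22
tool_pos: [0.538, 0.1579, 0.1033]
orientation: [-2.571, -1.803, 0.005]
force: [0.2, -0.8, 0.4]
opening: 0.0256
```

```bash
python3 - <<'E'
from h import *
for i in range(3): robot.read_camera("top")
s,T=pose();print(s["t"],s["tool_pos"],s["opening"],s["force"],s["q"])
plan(.5393,.1566,.0145,np.radians(-19.6))
E
```

```text
21.3667 [0.538  0.1584 0.1034] 0.025386018635115255 [-0.1057 -0.3936 -1.6561] [0.1948 0.113  1.722  0.0002 1.3097 0.5339]
d [-0.0011  0.0021  0.0889] [-0.0028  0.0015  0.003 ] q6 0.5338645910899048 yaw0 -0.3390800673907595
```

Call:
arm_command(
  deltas=[
    [[0, 0.001, 0.02, 0, 0, 0], [0, 0.001, 0.04, 0, 0, 0], [0, 0.001, 0.06, 0, 0, 0], [0, 0.001, 0.075, 0, 0, 0], [0, 0.001, 0.08, 0, 0, 0], [0, 0.001, 0.082, 0, 0, 0], [0, 0.001, 0.082, 0, 0, 0], [0, 0.001, 0.082, 0, 0, 0]],
  ],
)

```text
t: 22.03
tool_pos: [0.5407, 0.1561, 0.0244]
orientation: [2.567, 1.811, 0.001]
force: [-0.8, 0.1, -0.2]
opening: 0.0254
```

```bash
python3 - <<'E'
from h import *
s,T=pose();print(s["t"],s["tool_pos"],s["opening"],s["force"],s["q"])
plan(.5393,.1566,.0148,np.radians(-19.6))
E
```

```text
22.0333 [0.5407 0.1561 0.0244] 0.02540087127606028 [-0.8448  0.0578 -0.206 ] [ 0.19    0.2105  1.7705 -0.0001  1.1596  0.5321]
d [ 0.     -0.0015  0.0096] [ 0.0009 -0.0004  0.0001] q6 0.5320712031548671 yaw0 -0.3420171688002898
```

Call:
arm_command(
  deltas=[
    [[0, -0.001, 0.003, 0, 0, 0], [0, -0.001, 0.006, 0, 0, 0], [0, -0.001, 0.008, 0, 0, 0], [0, -0.001, 0.0095, 0, 0, 0], [0, -0.001, 0.0095, 0, 0, 0], [0, -0.001, 0.0095, 0, 0, 0], [0, -0.001, 0.0095, 0, 0, 0], [0, -0.001, 0.0095, 0, 0, 0]],
  ],
)

```text
t: 22.7
tool_pos: [0.5393, 0.1568, 0.0142]
orientation: [2.567, 1.811, 0.0]
force: [0.4, -0.1, -0.4]
opening: 0.0257
```

Call:
arm_command(
  deltas=[
    [[0, 0, 0, 0, 0, 0], [0, 0, 0, 0, 0, 0], [0, 0, 0, 0, 0, 0], [0, 0, 0, 0, 0, 0], [0, 0, 0, 0, 0, 0], [0, 0, 0, 0, 0, 0], [0, 0, 0, 0, 0, 0], [0, 0, 0, 0, 0, 0]],
  ],
  fingers=0.15,
)

```text
t: 23.37
tool_pos: [0.5392, 0.1567, 0.0141]
orientation: [-2.567, -1.811, 0.0]
force: [0.8, 0.4, -0.3]
opening: 0.0395
```

Call:
arm_command(
  deltas=[
    [[0, 0, -0.01, 0, 0, 0], [0, 0, -0.03, 0, 0, 0], [0, 0, -0.06, 0, 0, 0], [0, 0, -0.09, 0, 0, 0], [0, 0, -0.12, 0, 0, 0], [0, -0.02, -0.14, 0, 0, 0], [0.01, -0.04, -0.14, 0, 0, 0], [0.02, -0.07, -0.14, 0, 0, 0]],
  ],
)

```text
t: 24.03
tool_pos: [0.4819, 0.1991, 0.1576]
orientation: [2.567, 1.807, 0.008]
force: [0.3, 0.6, -0.8]
opening: 0.0396
```

```bash
python3 - <<'E'
from h import *
robot.read_camera("top");p,W,M=wrist()
s,T=pose();print(s["t"],s["tool_pos"],s["opening"],s["force"],s["q"])
im,Z=ortho(p,W,.40,.68,.08,.38,.001);cv2.imwrite("pics/b3.png",cv2.resize(im,None,fx=2,fy=2))
print(fit(W,.5393,.1566,.027,.0142,.025))
plan(.4668,-.3279,.12,np.radians(-18.3))
E
```

```text
24.1333 [0.4778 0.2012 0.1553] 0.03909479508879684 [ 0.193  -0.2342 -0.0925] [ 0.2987 -0.0528  1.7928  0.0012  1.4011  0.6382]
(array([539.1637, 157.354 ,  51.4558,  53.5955,  89.4509]), 623, array([0.0145, 0.0157, 0.017 ]))
d [-0.5025  0.166   0.0346] [-0.0003 -0.0013 -0.0203] q6 0.6382211655418709 yaw0 -0.3397236777692178
```

View pics/b3.png

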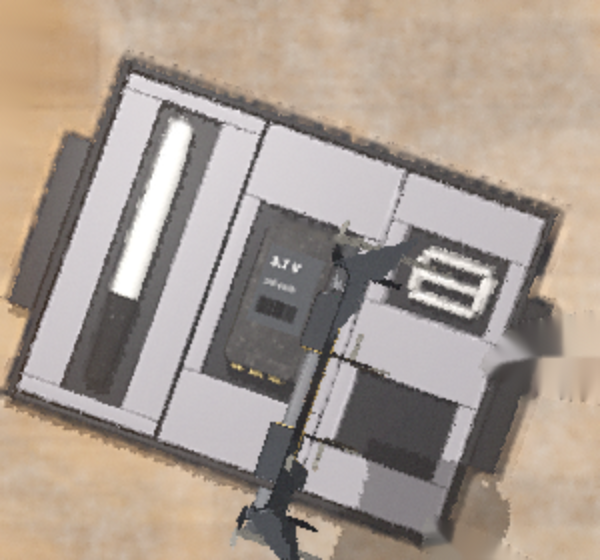

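The first buckle lies in the far pocket at (450,285), top at 16 mm = floor + 9 mm. Now the second buckle.

Call:
arm_command(
  deltas=[
    [[-0.025, 0.008, 0, 0, 0, 0], [-0.06, 0.02, 0, 0, 0, 0], [-0.095, 0.031, 0, 0, 0, 0], [-0.13, 0.043, 0, 0, 0, 0], [-0.165, 0.055, 0, 0, 0, 0], [-0.2, 0.066, 0, 0, 0, 0], [-0.235, 0.078, 0, 0, 0, 0], [-0.27, 0.09, 0, 0, 0, 0]],
  ],
  fingers=0.1,
)

```text
t: 24.8
tool_pos: [0.474, -0.0877, 0.1549]
orientation: [2.566, 1.811, 0.001]
force: [0.4, -0.5, -0.5]
opening: 0.0419
```

```bash
python3 - <<'E'
from h import *
plan(.4668,-.3279,.12,np.radians(-18.3))
E
```

```text
d [-0.2287  0.0737  0.035 ] [ 0.001   0.0002 -0.0225] q6 0.0527064094501814 yaw0 -0.3419332242679185
```

Call:
arm_command(
  deltas=[
    [[-0.035, 0.011, 0, 0, 0, 0], [-0.07, 0.022, 0, 0, 0, 0], [-0.105, 0.034, 0, 0, 0, 0], [-0.14, 0.045, 0.01, 0, 0, -0.02], [-0.175, 0.056, 0.02, 0, 0, -0.02], [-0.205, 0.067, 0.03, 0, 0, -0.02], [-0.223, 0.073, 0.035, 0, 0, -0.02], [-0.223, 0.073, 0.035, 0, 0, -0.02]],
  ],
)

```text
t: 25.47
tool_pos: [0.4666, -0.3239, 0.118]
orientation: [-2.551, -1.832, 0.002]
force: [0.7, -0.2, -0.2]
opening: 0.0421
```

```bash
python3 - <<'E'
from h import *
robot.read_camera("top");robot.read_camera("top");p,W,M=wrist()
s,T=pose();print(s["t"],s["tool_pos"],s["opening"],s["force"],s["q"])
print(fit(W,.4668,-.328,.032,.008,.014))
plan(.4668,-.3279,.006,np.radians(-18.3))
im,Z=ortho(p,W,.38,.56,-.43,-.22,.0005);cv2.imwrite("pics/bk2.png",im)
E
```

```text
25.6167 [ 0.468  -0.32    0.1194] 0.04172947338787468 [ 0.6529  0.7238 -0.1112] [-0.6903  0.1106  1.694   0.0003  1.3374 -0.3677]
(array([ 467.5135, -328.2393,   37.8759,   25.6259,   70.985 ]), 885, array([0.0093, 0.0108, 0.012 ]))
d [-0.0079  0.0014  0.1134] [-0.0003 -0.0004 -0.0033] q6 -0.3676962929479097 yaw0 -0.3226534485214479
```

View pics/bk2.png

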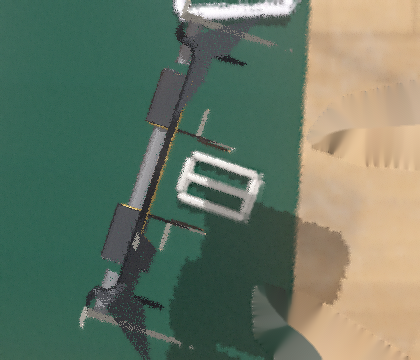

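The second buckle is at (220,187), 8 mm off along its bars; correcting and grasping.

Call:
arm_command(
  deltas=[
    [[-0.004, 0.001, 0.02, 0, 0, 0.01], [-0.008, 0.001, 0.045, 0, 0, 0.01], [-0.008, 0.001, 0.07, 0, 0, 0.01], [-0.008, 0.001, 0.095, 0, 0, 0.01], [-0.008, 0.001, 0.108, 0, 0, 0.01], [-0.008, 0.001, 0.113, 0, 0, 0.01], [-0.008, 0.001, 0.113, 0, 0, 0.01], [-0.008, 0.001, 0.113, 0, 0, 0.01]],
  ],
)

```text
t: 26.28
tool_pos: [0.4675, -0.3281, 0.0075]
orientation: [2.556, 1.824, 0.001]
force: [0.0, 0.2, 0.4]
opening: 0.0416
```

Call:
arm_command(
  deltas=[
    [[0, 0, 0, 0, 0, 0], [0, 0, 0, 0, 0, 0], [0, 0, 0, 0, 0, 0], [0, 0, 0, 0, 0, 0], [0, 0, 0, 0, 0, 0], [0, 0, 0, 0, 0, 0], [0, 0, 0, 0, 0, 0], [0, 0, 0, 0, 0, 0]],
  ],
  fingers=1,
)

```text
t: 26.95
tool_pos: [0.4674, -0.3286, 0.0075]
orientation: [2.556, 1.823, 0.001]
force: [-0.1, 0.9, 6.2]
opening: 0.0257
```

Call:
arm_command(
  deltas=[
    [[0, 0, -0.01, 0, 0, 0], [0, 0, -0.03, 0, 0, 0], [0, 0, -0.05, 0, 0, 0], [0, 0, -0.07, 0, 0, 0], [0, 0, -0.09, 0, 0, 0], [0, 0, -0.1, 0, 0, 0], [0, 0, -0.1, 0, 0, 0], [0, 0, -0.1, 0, 0, 0]],
  ],
)

```text
t: 27.62
tool_pos: [0.4668, -0.3282, 0.1065]
orientation: [2.557, 1.823, 0.0]
force: [-0.6, -0.0, -0.7]
opening: 0.0258
```

```bash
python3 - <<'E'
from h import *
s,T=pose();print(s["t"],s["tool_pos"],s["opening"],s["force"],s["q"])
plan(.4677,.1820,.09,np.radians(-19.6))
E
```

```text
27.6167 [ 0.4668 -0.3282  0.1065] 0.02582209033147439 [-0.5842 -0.0159 -0.719 ] [-0.7026  0.1311  1.6964 -0.      1.313  -0.3706]
d [ 0.4826 -0.1654  0.0161] [0.001  0.0004 0.01  ] q6 -0.37057176850541784 yaw0 -0.3320367740108031
```

Call:
arm_command(
  deltas=[
    [[0.02, -0.007, 0, 0, 0, 0], [0.05, -0.017, 0, 0, 0, 0], [0.085, -0.029, 0, 0, 0, 0], [0.12, -0.041, 0, 0, 0, 0.01], [0.155, -0.053, 0, 0, 0, 0.01], [0.19, -0.065, 0, 0, 0, 0.01], [0.225, -0.077, 0, 0, 0, 0.01], [0.26, -0.089, 0, 0, 0, 0.01]],
  ],
)

```text
t: 28.28
tool_pos: [0.4655, -0.0512, 0.1042]
orientation: [-2.566, -1.809, 0.003]
force: [0.8, -0.5, -1.1]
opening: 0.0255
```

Call:
arm_command(
  deltas=[
    [[0.035, -0.012, 0, 0, 0, 0], [0.07, -0.024, 0, 0, 0, 0], [0.105, -0.036, 0, 0, 0, 0], [0.14, -0.048, 0, 0, 0, 0], [0.175, -0.06, 0, 0, 0, 0], [0.205, -0.07, 0, 0, 0, 0], [0.22, -0.076, 0, 0, 0, 0], [0.22, -0.076, 0, 0, 0, 0]],
  ],
)

```text
t: 28.95
tool_pos: [0.4676, 0.1825, 0.1042]
orientation: [-2.562, -1.814, 0.004]
force: [1.3, -0.1, -0.9]
opening: 0.0257
```

```bash
python3 - <<'E'
from h import *
for i in range(3): robot.read_camera("top")
s,T=pose();print(s["t"],s["tool_pos"],s["opening"],s["force"],s["q"])
plan(.4677,.1820,.0145,np.radians(-19.6))
E
```

```text
29.1 [0.4684 0.1789 0.1047] 0.02596224188277453 [ 0.3532  0.2766 -0.407 ] [ 0.2629 -0.049   1.8852 -0.0005  1.308   0.6045]
d [ 0.0029 -0.0015  0.0902] [-0.0019  0.0018  0.0006] q6 0.6044824686605336 yaw0 -0.34145978377033764
```

Call:
arm_command(
  deltas=[
    [[0.003, -0.001, 0.02, 0, 0, 0], [0.003, -0.001, 0.04, 0, 0, 0], [0.003, -0.001, 0.06, 0, 0, 0], [0.003, -0.001, 0.075, 0, 0, 0], [0.003, -0.001, 0.08, 0, 0, 0], [0.003, -0.001, 0.082, 0, 0, 0], [0.003, -0.001, 0.082, 0, 0, 0], [0.003, -0.001, 0.082, 0, 0, 0]],
  ],
)

```text
t: 29.77
tool_pos: [0.4703, 0.1825, 0.0251]
orientation: [2.567, 1.81, 0.002]
force: [-0.7, 0.1, -0.2]
opening: 0.0258
```

```bash
python3 - <<'E'
from h import *
s,T=pose();print(s["t"],s["tool_pos"],s["opening"],s["force"],s["q"])
plan(.4677,.1820,.0148,np.radians(-19.6))
E
```

```text
29.7667 [0.4703 0.1825 0.0251] 0.02583518917080343 [-0.6798  0.0627 -0.2069] [ 0.2685  0.0605  1.9345 -0.0001  1.1452  0.6113]
d [-0.0013 -0.0023  0.0103] [ 0.0012 -0.0007 -0.0007] q6 0.6112867551000537 yaw0 -0.3427727989070539
```

Call:
arm_command(
  deltas=[
    [[-0.001, -0.002, 0.003, 0, 0, 0], [-0.001, -0.002, 0.006, 0, 0, 0], [-0.001, -0.002, 0.009, 0, 0, 0], [-0.001, -0.002, 0.0103, 0, 0, 0], [-0.001, -0.002, 0.0103, 0, 0, 0], [-0.001, -0.002, 0.0103, 0, 0, 0], [-0.001, -0.002, 0.0103, 0, 0, 0], [-0.001, -0.002, 0.0103, 0, 0, 0]],
  ],
)

```text
t: 30.43
tool_pos: [0.4673, 0.1826, 0.014]
orientation: [2.567, 1.811, 0.0]
force: [-0.2, -0.1, 0.4]
opening: 0.0253
```

Call:
arm_command(
  deltas=[
    [[0, 0, 0, 0, 0, 0], [0, 0, 0, 0, 0, 0], [0, 0, 0, 0, 0, 0], [0, 0, 0, 0, 0, 0], [0, 0, 0, 0, 0, 0], [0, 0, 0, 0, 0, 0], [0, 0, 0, 0, 0, 0], [0, 0, 0, 0, 0, 0]],
  ],
  fingers=0.15,
)

```text
t: 31.1
tool_pos: [0.4672, 0.1825, 0.0138]
orientation: [-2.567, -1.811, 0.0]
force: [0.0, -0.6, 1.7]
opening: 0.0396
```

Call:
arm_command(
  deltas=[
    [[0, 0, -0.01, 0, 0, 0], [0, 0, -0.03, 0, 0, 0], [0, 0, -0.06, 0, 0, 0], [0, 0, -0.09, 0, 0, 0], [0, 0, -0.12, 0, 0, 0], [0, 0, -0.15, 0, 0, 0], [-0.03, 0.02, -0.18, 0, 0, 0], [-0.05, 0.04, -0.2, 0, 0, 0]],
  ],
)

```text
t: 31.77
tool_pos: [0.4879, 0.1225, 0.2171]
orientation: [2.563, 1.815, 0.003]
force: [0.1, 0.5, -0.1]
opening: 0.0394
```

```bash
python3 - <<'E'
from h import *
for i in range(4): robot.read_camera("top")
t,_=robot.read_camera("top");p,W,M=wrist()
s,T=pose();print(s["t"],s["tool_pos"],s["opening"],s["force"],s["q"])
im,Z=ortho(p,W,.40,.68,.08,.38,.001);im=cv2.resize(im,None,fx=2,fy=2)
c=cv2.resize(t[180:330,310:460],None,fx=1.3,fy=1.3);im[:195,-195:]=0;im=np.hstack([im,np.zeros((560,195,3),np.uint8)]);im[:195,-195:]=c
cv2.imwrite("pics/fin.png",im)
C=[("m",.5531,.3095,.0165,.08,.018),("b",.5282,.2395,.02,.05,.03),("k1",.5393,.1566,.0142,.021,.027),("k2",.4677,.182,.0142,.021,.027)]
q=W.reshape(-1,3)
for n,x,y,z,a,b in C:
    w=q[(q[:,2]>z)&(q[:,2]<.035)&(abs((q[:,:2]-[x,y])@[.334,.943])<b-.002)&(abs((q[:,:2]-[x,y])@[.943,-.334])<a-.002)]
    if len(w)>5:print(n,cv2.minAreaRect((w[:,:2]*1000).astype(np.float32)),np.percentile(w[:,2],[5,50,95]))
E
```

```text
32.0667 [0.4873 0.1224 0.213 ] 0.03976062174707427 [-0.9279 -0.001  -0.0983] [ 0.1437 -0.1318  1.7606  0.0004  1.5144  0.4857]
m ((552.5196533203125, 309.91973876953125), (16.41971206665039, 134.6879425048828), 71.0691909790039) [0.0176 0.0214 0.0234]
b ((528.2388916015625, 239.0274658203125), (38.067081451416016, 76.3592529296875), 70.19747924804688) [0.0265 0.0283 0.0299]
k1 ((537.8240966796875, 155.35618591308594), (37.013763427734375, 25.81560516357422), 71.04131317138672) [0.0146 0.0158 0.0171]
k2 ((466.56854248046875, 182.79417419433594), (37.43061828613281, 26.126253128051758), 71.66761016845703) [0.0145 0.0158 0.0171]
```

View pics/fin.png

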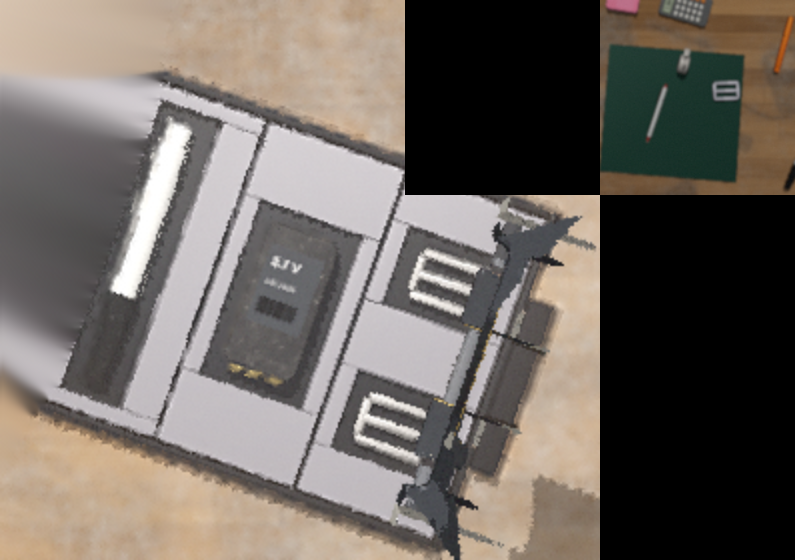

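The final view shows all four parts inside their pockets: marker (150,240), battery (280,300), buckles (440,280) and (390,425). The ballpoint and wide buckle are still on the mat. The gripper is clear, so I am handing in.

```bash
python3 -c "
from plant import robot
print(robot.close_job())"
```

```text
the job is handed in; nothing more can be done
None
```

The caddy is restocked and the job handed in at about 32 s. I placed the parts in the order given: thick marker, black battery, then the two small buckles, one in each pocket.

My last checks agreed with everything lying flat on the 7 mm pocket floors:

| Part | Measured top height (mm) | Expected, floor + thickness (mm) |
|---|---|---|
| Marker | 23.4 | 23 |
| Battery | 28.3 | 29 |
| Both buckles | 15.8 | 16 |

- **Position:** each part's outline is within about 2 mm of its pocket centre.
- **Left alone:** in the last top picture the ballpoint and the large buckle lie where they were, judged by eye.
- **Forces:** the end-of-move readings stayed below about 8 N, and nothing was dropped except the few millimetres on release. No check failed.

The gripper hid the outer ends of both buckles in the final picture. Their measured size (about 37 x 26 mm) and height still fit flat seating.

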